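Lock the revolving die disc of a rivet station

ROBOT

A 6-joint arm with a two-finger parallel gripper is mounted at the origin on the work surface. World frame = base frame: x ahead of the robot, y to its left, z up, the work surface at z = 0. Lengths are in m, angles in rad, forces in N, time in s.
With the tool pointing down it reaches from about 0.35 to 0.975 m from the base axis. Payload 4.9 kg.
Tool frame: the origin (TCP) lies where the fingers leave the gripper's body, on its centre line; the fingertips stand 73 mm ahead of it and the grasp point (between the pads) lies 54 mm ahead of it; z points along the fingers, y is the direction in which the jaws open and shut (so a half turn about z gives the same grasp; the last joint's range is limited). The gripper opens to 85 mm and grips with 20 to 120 N. Pads are 22 mm wide; open, the fingers measure 114 mm over their backs; the gripper's body (76 mm by 85 mm) begins 54 mm behind the grasp point. The pads swing forward as they close: fully open they stand 13 mm farther back than shut.
Start: joints at [-1.34, 0.053, 1.613, -0, 1.476, -0.119], TCP at [0.214, -0.587, 0.304] pointing down, gripper open.
Joint ranges: [-3.01, 3.01], [-1.01, 2.22], [0.06, 2.58], [-1.02, 4.17], [0.09, 2.62], [-3.14, 3.14]. Speed limits (rad/s): [2.57, 2.57, 3.14, 3.14, 3.14, 3.14].

INTERFACE

Orientations are given as a rotation vector (axis times angle).
In Python, from station import monitor, vision, workorder gives the robot as it stands.
- The arm moves only by the tool arm_command, never from a script. Its argument "rows" is text: rows parted by semicolons, each of 6 numbers parted by spaces: the shift along the world's x, y, z in mm, then the turn, a rotation vector about the world's x, y, z in degrees. In form: tx ty tz wx wy wz; .... A call has 1 to 12 rows; each row is the pose to reach, as a shift and turn from the pose measured when the call began; what a row does not reach only later rows make up. A row lasts 1/8 s, in which the tool goes at most 62.5 mm and 10.7 degrees, less where a joint would pass 70% of its speed; a pose out of reach is approached as far as the arm can. A call with a gripper value outside its range is refused whole. "jaw" is the opening, from 0 (shut) to 1 (fully open), set as the call begins (left out, the last holds). The fingers move at their own pace and stop on an object; "squeeze" is the grip in N (left out, the last holds). Time passes only in rows, so rows that repeat a pose let the fingers close. It gives the time, the measured TCP pose, the force and the opening at its end, in the units of the state.
- monitor.get_obs(): the state, without advancing time (a new reading comes with each control period).
- vision.get_image(name): name is "scene" or "top" or "wrist"; returns a dict with "frame" (420x560x3 uint8, red, green, blue), "vfov" (degrees; the focal length in pixels is half the picture's height over the tangent of half this angle, whatever the lens; pixels are square), "cx", "cy" (the principal point, pixels), "R" (3x3) and "t" (3): a world point X has camera coordinates R X + t; the wrist camera has in their place "T_tool_cam" (4x4, takes a point from camera to tool coordinates, whose origin is the TCP and whose axes are the flange's). Camera axes: x right, y down, z forward; pixel columns grow to the right and rows downward; lengths in m; the calibration is good to about 2 mm. A picture is of the moment at which its call begins: read the wrist's pose just before it. There is no depth.
- workorder.finish_job(): hands the job in, once; it reports no verdict.
The state is a dict: "t": time; "q": joint angles; "dq": joint speeds; "effort": joint torques, N m; "tool_pos": TCP position; "tool_rot": TCP orientation; "contact_force": force on the tool from outside, world axes, zero at the start; "wrist_torque": the same for the moment, N m; "opening": finger opening in m.
Only numpy, scipy, OpenCV 4.12 (cv2) and the standard library are available. Lean on these libraries where they do the work, as an engineer would, in place of code of your own. Each camera call takes 0.05 s, during which the arm holds its last target. There are 200 camera calls.

TASK

Lock the rivet station's die disc: with a fingertip, push one of the brass posts to turn the disc until its orange-edged slot lines up with the red locking bar, then push the bar's black knob until the bar has gone through the slot and is fully home, the knob against the blue guide cover. Only push, gently and from outside: take no post or knob between the fingers, lift nothing, and leave the other things on the table where they are. Finish with the hand clear of everything.

Things in the scene. Friction and masses are not known exactly. Their poses are not given: they have to be found in the camera images.
- station: Dark grey die station fixed to the table: round base 196 mm across, 12 mm thick, grey anvil (96 mm across, top 31 mm up) in its middle, and an arm with the bar's dark guide channel. Origin: on the disc's axis, at the table. x points from the bar to the disc's middle: the bar slides along +x; z up. Guide: x = -207 to -85 mm, 28.5 mm high; its blue cover (top 34.5 mm up): x = -130 to -85 mm.
- die_disc (a joint): Angle of the slotted locking disc about the station's vertical axis, rad, growing anticlockwise seen from above; 0 = slot lined up with the bar; stops at -0.7 and 2.2; starts at 0.5 to 1.4. It stays where it is left; 2 to 3 N of push at a post turns it. The bar enters if the angle is within about 0.05 of 0.
- disc_slot (a point): The slot in the disc, at mid-ring on the disc's top face, 64 mm from the axis and 32 mm above the table. The disc is a pale metal ring, 154 mm outside, 104 mm inside, around the anvil; the slot is a 21 mm wide gap right through it, with orange blocks on both sides.
- bar_knob (a point): Black round knob post on the tail of the red locking bar: 16 mm across, from 25 to 65 mm above the table; the point is on its axis, 49 mm up, 106 mm behind the nose. Fully home, it touches the near end of the blue guide cover (knob axis at station x = -138 mm). The bar runs loose in its guide, weighs about 0.25 kg and slides with 1 to 4 N.
- bar_nose (a point): Round front end of the red locking bar (14 mm wide, 13 mm high, underside 12 mm above the table). It starts at station x = -91 to -81 mm, outside the disc; fully home it is at x = -32 mm, through the slot and in the anvil's notch.
- post_a (a point): Brass die post on the disc, a quarter turn anticlockwise of the slot, seen from above: upright, 14 mm across, from 32 to 66 mm above the table, 64 mm from the disc's axis; the point is on its axis, 49 mm above the table. It turns with the disc.
- post_b (a point): Brass die post on the disc, opposite the slot: upright, 14 mm across, from 32 to 66 mm above the table, 64 mm from the disc's axis; the point is on its axis, 49 mm above the table. It turns with the disc.
- post_c (a point): Brass die post on the disc, a quarter turn clockwise of the slot: upright, 14 mm across, from 32 to 66 mm above the table, 64 mm from the disc's axis; the point is on its axis, 49 mm above the table. It turns with the disc.
- snap_jar: Bystander, to be left alone: clear jar with white lid, 60 mm across, 85 mm high, beside the bar guide; origin at its underside.
- rivet_tin: Bystander, to be left alone: yellow-banded tin, 64 mm across, 50 mm high, beside the bar guide; origin at its underside.
- edge_slicker: Bystander, to be left alone: dark wooden edge slicker, 125 x 22 x 20 mm, lying beyond the disc; origin at its underside.
- setting_block: Bystander, to be left alone: wooden block 60 x 50 x 30 mm, past the disc on the side away from the bar; origin at its underside.
- mallet: Bystander, to be left alone: small hammer lying on the table at the right; origin at its underside.
- awl: Bystander, to be left alone: blue-handled awl lying at the left; origin at its underside.
- water_bottle: Bystander, to be left alone: clear bottle, 68 mm across, 190 mm high, at the left; origin at its underside.
- mug: Bystander, to be left alone: blue mug, 80 mm across, 90 mm high, at the right; origin at its underside.
Things that resemble listed ones, but are neither listed nor needed, are in the scene too. Of the things like the part that bears bar_knob, leave any that is grey or purple; of the rest the smaller one is meant.

How it is judged:
By the outcome, as a careful person would: the job done as asked, in the order asked, and still so for the second after the job is handed in, with the robot touching nothing.
It also fails if it takes over 54 s, if anything falls off the work surface, if the arm or the gripper's body presses on something with over 40 N, if the wrist force passes 120 N, or if a joint passes its speed limit or range.

## Working session

There is one attempt and no reset: what is moved stays moved. The work goes in short steps, Python scripts to look and compute and a tool call to move; the robot and the scene stay as the last step left them, time stands still between calls to the robot, and variables do not carry over. Pictures are saved under pics/ and viewed, about 8 in all and at most 12, crops included, and the job is handed in when it is done.

Besides the shell and the picture viewer there is one more tool, called after ">>>" by a JSON object that holds its "method" and its "body". arm_command: Moves the arm, as the interface text tells. Its arguments: {"type":"object","properties":{"rows":{"type":"string"},"jaw":{"type":"number"},"squeeze":{"type":"number"}},"required":["rows"]}

```bash
mkdir -p pics; ls; cat > h.py <<'E'
import numpy as np, cv2, json
from station import monitor, vision, workorder
def snap(name,fn):
    im=vision.get_image(name); cv2.imwrite('pics/'+fn+'.png',im['frame'][:,:,::-1])
    d={k:np.array(v).tolist() for k,v in im.items() if k!='frame'}; json.dump(d,open('pics/'+fn+'.json','w')); return im
def load(fn): return cv2.imread('pics/'+fn+'.png'),json.load(open('pics/'+fn+'.json'))
def onplane(d,u,v,z):
    f=210/np.tan(np.radians(d['vfov'])/2); R=np.array(d['R']);t=np.array(d['t'])
    r=R.T@np.array([(u-d['cx'])/f,(v-d['cy'])/f,1]); c=-R.T@t
    return c+r*(z-c[2])/r[2]
def proj(d,X):
    f=210/np.tan(np.radians(d['vfov'])/2); p=np.array(d['R'])@np.array(X)+np.array(d['t'])
    return d['cx']+f*p[0]/p[2], d['cy']+f*p[1]/p[2]
def crop(fn,x0,y0,w,h,s,out):
    im,_=load(fn); cv2.imwrite('pics/'+out+'.png',cv2.resize(im[y0:y0+h,x0:x0+w],None,fx=s,fy=s,interpolation=cv2.INTER_CUBIC))
E
python3 - <<'E'
from h import *
for n in('top','scene'):
    d=snap(n,n+'1'); print(n,d['vfov'],d['cx'],d['cy'],-np.array(d['R']).T@d['t'])
o=monitor.get_obs();print(o['t'],o['tool_pos'],o['tool_rot'])
a=load('top1')[0];b=load('scene1')[0]
E
```

```text
pics
top 43.875161186766455 277.04091456057336 202.52106683622642 [0.35275468 0.04235366 1.264599  ]
scene 56.57354949562112 276.4788338465933 211.72880997647795 [ 1.14108669 -0.20825345  0.69153646]
0.1 [ 0.21408873 -0.58673623  0.30278993] [-3.09185789e+00 -5.46319511e-01  1.29781001e-04]
```

View pics/top1.png

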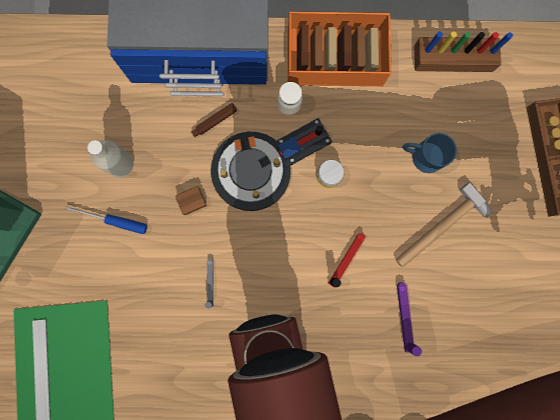

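View pics/scene1.png

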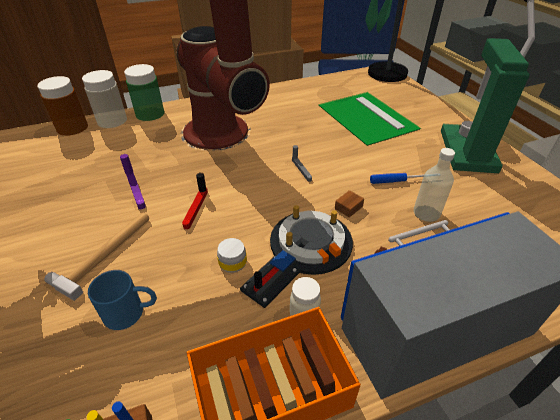

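The top view shows four bars: red in the guide (308,138), a larger loose red one (347,260), grey (210,280) and purple (408,318). The one in the guide is the smaller red bar, so it is the one meant. I'll check it in a close crop.

```bash
python3 - <<'E'
from h import *
crop('top1',180,80,180,140,4.4,'c1')
d=load('top1')[1]
for u,v,z in((251,169,.031),(330,135,0.028)):print(onplane(d,u,v,z))
E
```

```text
[0.57506419 0.0857273  0.031     ]
[ 0.66145887 -0.10467279  0.028     ]
```

View pics/c1.png

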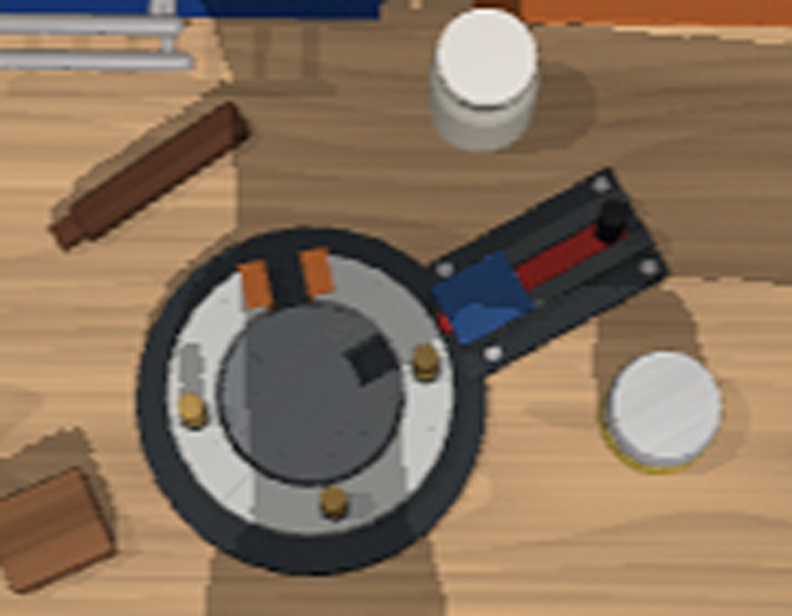

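```bash
python3 - <<'E'
from h import *
d=load('top1')[1]
P=lambda u,v,z:onplane(d,180+(u+.5)/4.4-.5,80+(v+.5)/4.4-.5,z)[:2]
for n,a in dict(base=(311,401,.012),ring=(310,393,.032),anv=(311,393,.031)).items():print(n,P(*a))
c=P(310.5,393,.0315)
for n,a in dict(gend=(637,219,.0285),screws=((602+648)/2,(184+267)/2,.0285),screw2=((444+493)/2,(270+353)/2,.0285),knobtop=(614,206,.065),slot=(287,277,.032),A=(190,398,.066),B=(334,490,.066),C=(427,350,.066),nose=(446,322,.02),
 jar=(487,50,.085),tin=(666,398,.05)).items():
    p=P(*a);r=p-c;print(n,p,'r',np.hypot(*r),'ang',np.degrees(np.arctan2(r[1],r[0])))
E
```

```text
base [0.57415089 0.08804872]
ring [0.57502461 0.08792494]
anv [0.57521104 0.08741746]
gend [ 0.6751034  -0.09099775] r 0.20474312422076565 ang -60.768045432594704
screws [ 0.67134931 -0.08435511] r 0.1971131301547097 ang -60.777373959773094
screw2 [0.62199137 0.001761  ] r 0.09786577895621762 ang -61.38266712563631
knobtop [ 0.67256167 -0.07472442] r 0.1893876308215628 ang -59.034580383677486
slot [0.6392895  0.10141356] r 0.06562662232835319 ang 12.08723060179275
A [0.56550199 0.15003769] r 0.06310332938121767 ang 98.76501001288533
B [0.51720591 0.07330318] r 0.059667688391768524 ang -166.0660896363226
C [0.59274371 0.02491091] r 0.06518849237599324 ang -74.3129125237379
nose [0.61779074 0.01387663] r 0.08524454117436368 ang -59.96068658150729
jar [ 0.7511768  -0.00533851] r 0.1991170196615046 ang -27.8469486607087
tin [ 0.57119542 -0.10407867] r 0.19179009662028879 ang -91.17186783951875
```

The crop confirms the red bar in the guide, with its black knob at crop (614,206). The slot is at (287,277) and the posts are A (190,398), B (334,490) and C (427,350). The disc has to turn about 73° clockwise. I'll push post B with shut fingers, turning the tool along with the disc.

>>> {"method": "arm_command", "body": {"rows": "305 631 -100 0 0 82.6;305 631 -100 0 0 82.6;305 631 -100 0 0 82.6;305 631 -100 0 0 82.6;305 631 -100 0 0 82.6;305 631 -100 0 0 82.6;305 631 -100 0 0 82.6;305 631 -100 0 0 82.6;305 631 -100 0 0 82.6;305 631 -100 0 0 82.6;305 631 -100 0 0 82.6;305 631 -100 0 0 82.6", "jaw": 0, "squeeze": 20}}

```text
t: 1.6
tool_pos: [0.5192, 0.0473, 0.2016]
tool_rot: [-1.957, -2.454, 0.003]
contact_force: [-0.5, -0.1, 0.2]
opening: 0.0
```

```bash
python3 - <<'E'
from h import *
o=monitor.get_obs();print(o['t'],o['tool_pos'],o['tool_rot'])
w=snap('wrist','w1'); print(w['vfov'],w['cx'],w['cy'],np.round(w['T_tool_cam'],3))
a=load('w1')[0]; cv2.imwrite('pics/w1b.png',a)
E
```

```text
1.6 [0.51919386 0.04725636 0.20157697] [-1.95675905 -2.45385226  0.00322907]
61.46716066499609 279.337186833139 207.66171837670547 [[ 0.    -0.947 -0.32   0.083]
 [ 1.     0.001 -0.     0.   ]
 [ 0.001 -0.32   0.947 -0.07 ]
 [ 0.     0.     0.     1.   ]]
```

View pics/w1.png

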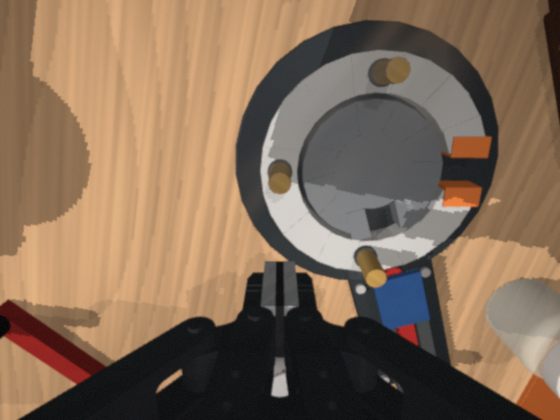

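The wrist view shows post B's top at (280,184), A's at (398,70), C's at (376,278), the slot middle at (465,171) and the shut tips at (280,265). I'll measure from these.

```bash
cat >> h.py <<'E'
from scipy.spatial.transform import Rotation as Ro
def wcam(fn,pos,rot):
    d=load(fn)[1]; T=np.eye(4);T[:3,:3]=Ro.from_rotvec(rot).as_matrix();T[:3,3]=pos
    C=T@np.array(d['T_tool_cam']); d['R']=C[:3,:3].T; d['t']=-C[:3,:3].T@C[:3,3]; return d
E
python3 - <<'E'
from h import *
d=wcam('w1',[0.51919386,0.04725636,0.20157697],[-1.95675905,-2.45385226,0.00322907])
P=lambda u,v,z:onplane(d,u,v,z)[:2]
print('ring',P((262+491)/2,(50+271)/2,.032),'anv',P(374,167,.031),'base',P(367,149,.012))
a,b,c_=P(398,70,.066),P(280,184,.066),P(376,278,.066)
c=(a+c_)/2; print('c from A,C',c)
for n,p in dict(A=a,B=b,C=c_,slot=P(465,171,.032),sc=P(393,281,.0285)).items():
    r=p-c;print(n,p,np.hypot(*r),np.degrees(np.arctan2(r[1],r[0])))
print('tip',proj(d,[.5192,.0473,.2016-.073]))
E
```

```text
ring [0.57548935 0.09764621] anv [0.57551582 0.09279086] base [0.57225883 0.10166825]
c from A,C [0.5748768  0.08966246]
A [0.56101213 0.15204339] 0.06390312523646487 102.5307721847796
B [0.51282477 0.07539415] 0.06367133622512908 -167.0504425072188
C [0.58874148 0.02728153] 0.06390312523646484 -77.46922781522052
slot [0.63730338 0.10431755] 0.06412369885105236 13.21136994254428
sc [0.61842607 0.00931611] 0.09138968207844798 -61.541455876406054
tip (np.float64(279.54631589357786), np.float64(279.5196345725399))
```

>>> {"method": "arm_command", "body": {"rows": "0 0 -25 0 0 0;0 -1 -50 0 0 0;0 -1 -75 0 0 0;0 -1 -85 0 0 0;0 -1 -85 0 0 0"}}

```text
t: 2.28
tool_pos: [0.519, 0.0466, 0.1159]
tool_rot: [-1.956, -2.452, 0.003]
contact_force: [1.1, -0.4, -0.2]
opening: -0.0001
```

```bash
python3 - <<'E'
from h import *
o=monitor.get_obs();p=o['tool_pos'];print(p,o['tool_rot'],o['contact_force'])
c=np.array([.575,.089]);r0=np.array([.5164,.0574])-c
for th in range(0,76,5):
    a=-np.radians(th);R=np.array([[np.cos(a),-np.sin(a)],[np.sin(a),np.cos(a)]])
    print(th,np.round((c+R@r0-p[:2])*1000,1))
E
```

```text
[0.51897645 0.04657132 0.11585578] [-1.95614661 -2.45208609  0.00302124] [ 1.05532163 -0.43478174 -0.17622113]
0 [-2.6 10.8]
5 [-5.1 16.1]
10 [-7.2 21.5]
15 [-8.8 27.1]
20 [-9.9 32.8]
25 [-10.4  38.6]
30 [-10.5  44.4]
35 [-10.1  50.2]
40 [-9.2 55.9]
45 [-7.8 61.5]
50 [-5.9 67. ]
55 [-3.5 72.3]
60 [-0.6 77.4]
65 [ 2.6 82.2]
70 [ 6.3 86.7]
75 [10.3 90.9]
```

>>> {"method": "arm_command", "body": {"rows": "-2.6 10.8 0 0 0 0;-5.1 16.1 0 0 0 -5;-7.2 21.5 0 0 0 -10;-8.8 27.1 0 0 0 -15;-9.9 32.8 0 0 0 -20;-10.4 38.6 0 0 0 -25;-10.5 44.4 0 0 0 -30;-10.1 50.2 0 0 0 -35;-9.2 55.9 0 0 0 -40;-7.8 61.5 0 0 0 -45;-5.9 67 0 0 0 -50;-3.5 72.3 0 0 0 -55"}}

```text
t: 3.78
tool_pos: [0.516, 0.1192, 0.1172]
tool_rot: [-2.87, -1.269, -0.003]
contact_force: [0.6, -1.7, -0.1]
opening: -0.0003
```

```bash
python3 - <<'E'
from h import *
o=monitor.get_obs();print(o['t'],o['tool_pos'].tolist(),o['tool_rot'].tolist(),o['contact_force'])
snap('wrist','w2');snap('top','top2')
a=load('w2')[0]; b=cv2.resize(load('top2')[0][100:220,190:350],None,fx=3.5,fy=3.5,interpolation=cv2.INTER_CUBIC)
cv2.imwrite('pics/m2.png',np.hstack([cv2.resize(a,(400,300)),cv2.resize(b,(400,300))]))
E
```

```text
3.775 [0.5160344129383626, 0.11916834115182474, 0.11724458732368721] [-2.8701870965388876, -1.2690961663852334, -0.0030303644733930355] [ 0.60947152 -1.70079298 -0.10070133]
```

View pics/m2.png

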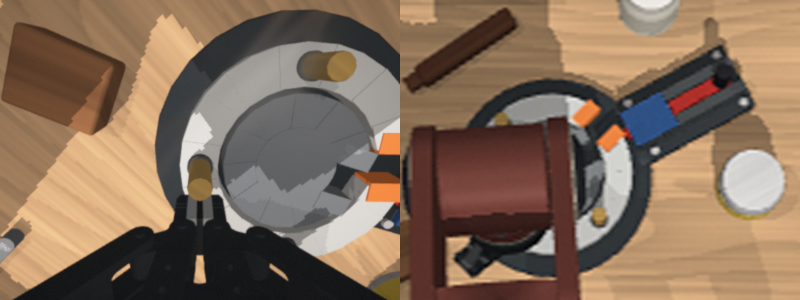

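The push is working: post B is at the tip and the slot is nearing the bar. I'll measure the disc angle from post A (503,119) and post C (600,213) in the right panel, and from wrist-view post B (200,187) and post A (341,66).

```bash
python3 - <<'E'
from h import *
d=load('top2')[1]; c=np.array([.575,.089])
ang=lambda p:np.degrees(np.arctan2(*(p[:2]-c)[::-1]))
P=lambda u,v,z:onplane(d,190+u/2.5,100+v/2.5,z)
print('topA-90',ang(P(103,119,.066))-90,'C+90',ang(P(200,213,.066))+90,'slot',ang(P(199,124,.034)))
w=wcam('w2',[0.5160344129383626,0.11916834115182474,0.11724458732368721],[-2.8701870965388876,-1.2690961663852334,-0.0030303644733930355])
for n,u,v,o in(('B',200,187,180),('A',341,66,-90)): p=onplane(w,u*1.4,v*1.4,.066);print(n,p,np.hypot(*(p[:2]-c)),ang(p)+o)
p=monitor.get_obs()['tool_pos'];print(p)
r0=np.array([.5164,.0574])-c
for th in (55,60,65,68,70,72,74,76,78):
    a=-np.radians(th);R=np.array([[np.cos(a),-np.sin(a)],[np.sin(a),np.cos(a)]])
    print(th,np.round((c+R@r0-p[:2])*1000,1))
E
```

```text
topA-90 -46.005309692084836 C+90 -41.78521914016531 slot -45.05442092453387
B [0.52925221 0.13439846 0.066     ] 0.06445060351240887 315.21959103296615
A [0.61858271 0.13663095 0.066     ] 0.06456128242807599 -42.458769378502474
[0.51616037 0.11971856 0.11722189]
55 [-0.7 -0.8]
60 [2.2 4.2]
65 [5.4 9. ]
68 [ 7.6 11.8]
70 [ 9.1 13.5]
72 [10.7 15.2]
74 [12.3 16.9]
76 [14.  18.5]
78 [15.7 20. ]
```

>>> {"method": "arm_command", "body": {"rows": "2.2 4.2 0 0 0 -5;3.8 6.6 0 0 0 -7.5;5.4 9 0 0 0 -10;7.6 11.8 0 0 0 -13;9.1 13.5 0 0 0 -15;9.9 14.4 0 0 0 -16;9.9 14.4 0 0 0 -16"}}

```text
t: 4.75
tool_pos: [0.526, 0.1343, 0.1176]
tool_rot: [-3.016, -0.863, -0.006]
contact_force: [-1.9, -0.1, 1.0]
opening: -0.0002
```

```bash
python3 - <<'E'
from h import *
o=monitor.get_obs();print(o['t'],o['tool_pos'].tolist(),o['tool_rot'].tolist(),o['contact_force'])
snap('wrist','w3');snap('top','top3')
a=load('w3')[0]; b=load('top3')[0][105:195,230:350]
cv2.imwrite('pics/m3.png',np.hstack([cv2.resize(b,(600,450),interpolation=cv2.INTER_CUBIC),cv2.resize(a,(200,150)).repeat(3,0)]))
cv2.imwrite('pics/m3.png',cv2.resize(b,(800,600),interpolation=cv2.INTER_CUBIC))
E
```

```text
4.75 [0.5259829111353831, 0.13431743646039296, 0.11760141149225029] [-3.0159345494579672, -0.8634313439222243, -0.005567351338122013] [-1.86954825 -0.14895463  0.95877247]
```

View pics/m3.png

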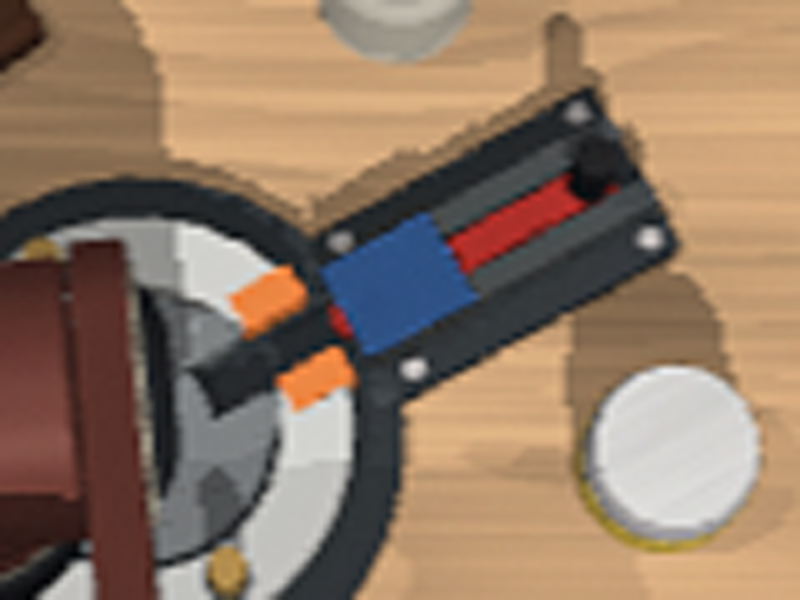

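```bash
python3 - <<'E'
from h import *
d=load('top3')[1]; c=np.array([.575,.089])
ang=lambda p:np.degrees(np.arctan2(*(p[:2]-c)[::-1]))
P=lambda u,v,z:onplane(d,230+(u+.5)/6.667-.5,105+(v+.5)/6.667-.5,z)
s1=P(614,174,.0285);s2=P(377.5,304.5,.0285);bar=P(460,255,.025);k=P(596,152,.065);n=P(205,394,.03)
print('screws',ang(s1),ang(s2),'dir',np.degrees(np.arctan2(*(s1-s2)[:2][::-1])),'bar',ang(bar),'knob',k,ang(k),np.hypot(*(k[:2]-c)),'notch',n,ang(n))
for z in(.032,.036,.04):print('slot',z,ang(P(294,340,z)))
print('C+90',ang(P(227,560,.066))+90)
w=wcam('w3',[0.5259829111353831,0.13431743646039296,0.11760141149225029],[-3.0159345494579672,-0.8634313439222243,-0.005567351338122013])
# predicted pixels of post B top in w3 for two angles
a=load('w3')[0]; hsv=cv2.cvtColor(a,cv2.COLOR_BGR2HSV); m=cv2.inRange(hsv,(15,90,90),(30,255,255))
nn,_,st,ce=cv2.connectedComponentsWithStats(m)
for i in range(1,nn):
    if 300<st[i,4]<6000: print(st[i],ce[i])
for s in(-58,-61,-64): print(s,[np.round(proj(w,[*(c+.064*np.array([np.cos(t),np.sin(t)])),.066]),0) for t in np.radians([s+90,s+180])])
E
```

```text
screws -60.81994185798441 -61.55752805454485 dir -60.07933639895812 bar -60.36768748827831 knob [ 0.67028121 -0.07427653  0.065     ] -59.73398906126275 0.1890442649879786 notch [0.58847771 0.06355464 0.03      ] -62.09105150334258
slot 0.032 -59.90010486630761
slot 0.036 -60.50932116288852
slot 0.04 -61.12670463417441
C+90 -56.48771796549147
[ 431   71   68   43 2275] [466.57230769  91.55956044]
[ 265  222   34   59 1665] [281.12372372 251.42342342]
[ 443  283  117  137 5988] [523.91599866 358.32164329]
[271 357  18  41 492] [279.23577236 378.82113821]
-58 [array([478.,  93.]), array([283., 267.])]
-61 [array([488.,  93.]), array([283., 259.])]
-64 [array([498.,  94.]), array([284., 251.])]
```

>>> {"method": "arm_command", "body": {"rows": "0.4 0.4 0 0 0 -0.5;0.6 0.6 0 0 0 -0.7;0.6 0.6 0 0 0 -0.7;-8 -5 0 0 0 0;-22 -12 0 0 0 0;-26 -14 30 0 0 0;-26 -14 70 0 0 0;-26 -14 90 0 0 0;-26 -14 90 0 0 0"}}

```text
t: 5.98
tool_pos: [0.5005, 0.12, 0.2095]
tool_rot: [-3.017, -0.863, -0.013]
contact_force: [0.3, -0.0, -0.3]
opening: -0.0001
```

```bash
python3 - <<'E'
from h import *
o=monitor.get_obs();p=o['tool_pos'];print(o['t'],p,o['tool_rot'])
yaw=2*np.degrees(np.arctan2(o['tool_rot'][1],o['tool_rot'][0]));print('toolx yaw',yaw)
c=np.array([.575,.089]);u=np.array([np.cos(np.radians(-60.6)),np.sin(np.radians(-60.6))])
for r in(.235,.215,.2,.157):print(r,np.round(((c+u*r)-p[:2])*1000,1))
E
```

```text
5.975 [0.50046313 0.12002434 0.20952507] [-3.01697306 -0.86290165 -0.01264928]
toolx yaw -328.0772782062291
0.235 [ 189.9 -235.8]
0.215 [ 180.1 -218.3]
0.2 [ 172.7 -205.3]
0.157 [ 151.6 -167.8]
```

>>> {"method": "arm_command", "body": {"rows": "48 -59 0 0 0 -2.5;95 -118 0 0 0 -2.5;143 -177 0 0 0 -2.5;180 -224 0 0 0 -2.5;190 -236 0 0 0 -2.5;190 -236 0 0 0 -2.5;190 -236 0 0 0 -2.5"}}

```text
t: 6.85
tool_pos: [0.6893, -0.1156, 0.2074]
tool_rot: [-3.033, -0.796, -0.009]
contact_force: [0.0, 0.2, -0.8]
opening: -0.0003
```

```bash
python3 - <<'E'
from h import *
o=monitor.get_obs();print(o['t'],o['tool_pos'].tolist(),o['tool_rot'].tolist())
snap('wrist','w4');snap('top','top4')
a=load('w4')[0]; b=load('top4')[0][110:210,200:350]
cv2.imwrite('pics/m4.png',np.hstack([cv2.resize(b,(400,267),interpolation=cv2.INTER_CUBIC),cv2.resize(a,(400,300))[:267]]))
cv2.imwrite('pics/m4.png',cv2.resize(b,(795,530),interpolation=cv2.INTER_CUBIC))
E
```

```text
6.85 [0.6892955867285886, -0.11563382501095534, 0.2074260657730435] [-3.033383572196756, -0.7958590829670745, -0.008508119326178105]
```

View pics/m4.png

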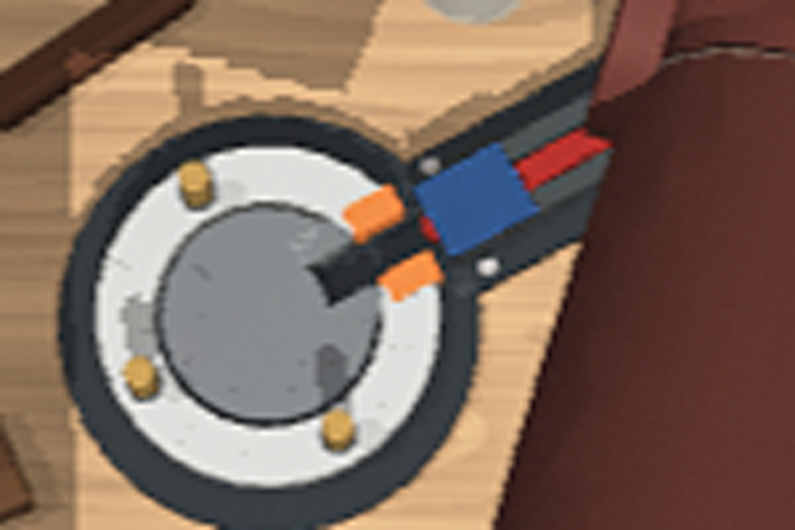

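```bash
python3 - <<'E'
from h import *
d=load('top4')[1]; P=lambda u,v,z:onplane(d,200+(u+.5)/5.3-.5,110+(v+.5)/5.3-.5,z)[:2]
A,B,C=P(195,173,.066),P(141,369,.066),P(338,421,.066)
S=P(393,243,.034);c=(A+C)/2
g=lambda v:np.degrees(np.arctan2(v[1],v[0]))
print('c',c,'A-C',g(A-C)-90,'slot-c',g(S-c),'slot-B',g(S-B))
c2=np.array([.575,.089]);print('bar',g(P(525,171,.025)-c2),'cover',g(P(476,199,.0345)-c2),'knotch',g(P(322,284,.031)-c2))
w=wcam('w4',[0.6892955867285886,-0.11563382501095534,0.2074260657730435],[-3.033383572196756,-0.7958590829670745,-0.008508119326178105])
u=np.array([np.cos(np.radians(-60.6)),np.sin(np.radians(-60.6))])
for r in(.185,.19,.195):print(r,proj(w,[*(c2+u*r),.065]))
E
```

```text
c [0.57694993 0.08737507] A-C -59.64555245896612 slot-c -60.82575202068131 slot-B -59.82181634062968
bar -59.534166316146354 cover -60.47643685033435 knotch -60.404585570373385
0.185 (np.float64(204.94494383534374), np.float64(223.55343991615362))
0.19 (np.float64(212.6775431641688), np.float64(223.56723762682486))
0.195 (np.float64(220.41131187312283), np.float64(223.58103742408682))
```

View pics/w4.png

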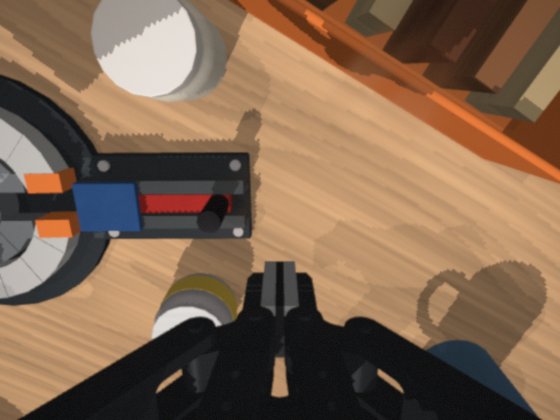

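The slot is lined up with the bar to within about 1°, with the gap between the orange blocks and the bar both at row ~204 in the wrist view. The knob top is at (210,220), where I predicted it. I'll lower behind it and push.

>>> {"method": "arm_command", "body": {"rows": "1.5 1 -30 0 0 0;1.5 1 -60 0 0 0;1.5 1 -80 0 0 0;1.5 1 -89 0 0 0;1.5 1 -89 0 0 0;-6 14 -89 0 0 0;-9 19 -89 0 0 0;-12 24 -89 0 0 0;-14 28 -89 0 0 0;-16 32 -89 0 0 0;-18 36 -89 0 0 0;-20 39 -89 0 0 0"}}

```text
t: 8.45
tool_pos: [0.67, -0.076, 0.1204]
tool_rot: [-3.035, -0.798, -0.013]
contact_force: [2.2, -4.3, 3.4]
opening: 0.0004
```

>>> {"method": "arm_command", "body": {"rows": "-1.5 2.6 0 0 0 0;-3 5.2 0 0 0 0;-4.4 7.8 0 0 0 0;-5.9 10.5 0 0 0 0;-7.4 13.1 0 0 0 0;-8.8 15.7 0 0 0 0;-10.3 18.3 0 0 0 0;-11.3 20 0 0 0 0;-11.8 20.9 0 0 0 0"}}

```text
t: 9.57
tool_pos: [0.6582, -0.055, 0.1205]
tool_rot: [-3.035, -0.798, -0.013]
contact_force: [1.9, -4.0, 1.7]
opening: -0.0002
```

>>> {"method": "arm_command", "body": {"rows": "-0.7 1.3 0 0 0 0;-1.4 2.4 0 0 0 0;-1.9 3.4 0 0 0 0;-2.2 3.9 0 0 0 0;-2.2 3.9 0 0 0 0"}}

```text
t: 10.2
tool_pos: [0.6559, -0.051, 0.1204]
tool_rot: [-3.035, -0.798, -0.013]
contact_force: [1.6, -2.9, 3.6]
opening: -0.0001
```

>>> {"method": "arm_command", "body": {"rows": "-0.5 0.9 0 0 0 0;-1 1.7 0 0 0 0;-1 1.7 0 0 0 0"}}

```text
t: 10.58
tool_pos: [0.6548, -0.0492, 0.1204]
tool_rot: [-3.035, -0.798, -0.013]
contact_force: [1.5, -2.9, 3.9]
opening: -0.0
```

>>> {"method": "arm_command", "body": {"rows": "-0.5 0.9 0 0 0 0;-1 1.7 0 0 0 0;-1 1.7 0 0 0 0"}}

```text
t: 10.95
tool_pos: [0.6544, -0.0486, 0.1206]
tool_rot: [-3.038, -0.799, -0.015]
contact_force: [4.8, -7.7, 1.4]
opening: -0.0001
```

>>> {"method": "arm_command", "body": {"rows": "-0.8 1.5 0 0 0 0;-1.2 2.2 0 0 0 0;-1.2 2.2 0 0 0 0"}}

```text
t: 11.32
tool_pos: [0.6541, -0.0482, 0.1208]
tool_rot: [3.034, 0.798, 0.019]
contact_force: [5.8, -10.3, 0.3]
opening: -0.0003
```

Now at a hard stop with 12 N. I'll back off, rise and check.

>>> {"method": "arm_command", "body": {"rows": "6 -10 0 0 0 0;14 -25 0 0 0 0;15 -27 40 0 0 0;15 -27 90 0 0 0;30 -70 110 0 0 0;55 -120 120 0 0 0;55 -170 120 0 0 0;55 -220 120 0 0 0;55 -220 120 0 0 0;55 -220 120 0 0 0"}}

```text
t: 12.58
tool_pos: [0.7089, -0.2681, 0.2397]
tool_rot: [3.037, 0.798, 0.017]
contact_force: [-0.2, -0.2, -0.2]
opening: -0.0001
```

```bash
python3 - <<'E'
from h import *
o=monitor.get_obs();print(o['t'],o['tool_pos'],o['contact_force'])
snap('top','top5'); crop('top5',180,80,180,135,4.4,'c5')
E
```

```text
12.575 [ 0.70885618 -0.26808901  0.23970458] [-0.19232514 -0.24996365 -0.17933725]
```

View pics/c5.png

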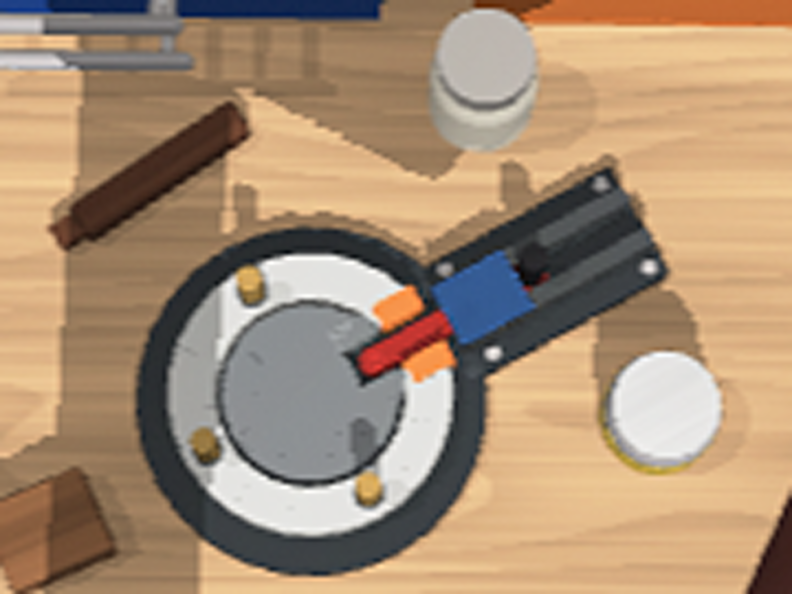

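The bar runs through the slot into the anvil notch. Its nose, at crop (363,366), is about 32 mm from the axis, the knob is against the cover, and the bystanders have not moved.

```bash
python3 -c "
from station import workorder; print(workorder.finish_job())"
```

```text
the job is handed in; nothing more can be done
None
```

The die disc is locked, and I handed the job in at about 12.6 s of the 54 s allowed.

- **Disc:** with the fingers shut, I pushed post B to turn the disc about 73° clockwise. The slot then lined up with the red bar to within about 1°.
- **Bar:** I pushed the black knob until it stopped hard. The push force rose from about 4 N to 12 N at the stop, well under the limits.
- **Last checks:** in the final top picture the bar goes through the slot into the anvil notch. Its nose is about 32 mm from the disc's axis, matching the home position, and the knob is against the blue cover. The neighbouring things in that crop (jar, tin, slicker, block) had not moved. The hand was clear of everything with about zero force.
- **Disagreement:** single-post readings of the disc angle differed by up to about 4°, probably from picking tilted post tops. The post A–C line and the slot position agreed to about 1°, and the bar went in without jamming.

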